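# Set out the tall medicine pots on their dishes

## Robot

A 6-joint arm with a two-finger parallel gripper is mounted at the origin on the work surface. World frame = base frame: x ahead of the robot, y to its left, z up, the work surface at z = 0. Lengths are in m, angles in degrees, forces in N, time in s.
With the tool pointing down it reaches from about 0.25 to 0.725 m from the base axis. Payload 9.7 kg.
Tool frame: the origin (TCP) lies midway between the tips of the shut fingers; the grasp point (between the pads) lies 19 mm behind it (bot.hold_point_z is the distance from the TCP to the grasp point, in m); z points along the fingers, y is the line along which they close (so a half turn about z gives the same grasp; the last joint's range is limited). The gripper opens to 85 mm and grips with 20 to 120 N. Pads are 22 mm wide; open, the fingers measure 114 mm over their backs; the gripper's body (76 mm by 85 mm) begins 54 mm behind the grasp point. The pads swing forward as they close: fully open they stand 13 mm farther back than shut.
Start: joints at [0, 4.979, 10.078, 95.1, 0, 90], TCP at [0.55, -0, 0.231] pointing down, gripper open.
Joint ranges: [-179.16, 179.16], [-48.56, 103.87], [-65.8, 70.77], [-126.05, 130.52], [-82.76, 87.17], [-180, 180]. Speed limits (degrees/s): [127.2, 127.2, 147.25, 180, 180, 180].

## Interface

Orientations are given as [roll, pitch, yaw] about the fixed x, y, z axes, in that order (R = Rz(yaw) Ry(pitch) Rx(roll)).
In Python, from workcell import bot gives the robot as it stands.
- The arm moves only by the tool play_rows, never from a script. Its argument "steps" is a list that holds one entry, the list of rows, each a list of 4 numbers: the shift along the tool's x, y, z in m, then the turn about the tool's z in rad. In form: [[[tx, ty, tz, yaw], ...]]. A call has exactly 5 rows; each row shifts and turns the commanded pose from where the row before left it, along the tool's axes as they then stand; what a row does not reach is not made up. A row lasts 1/12 s, in which the tool goes at most 41.7 mm and 7.16 degrees, less where a joint would pass 70% of its speed; a pose out of reach is approached as far as the arm can. A call is refused whole if a number of a shift passes 0.0417 or a number of a turn 0.125, either way. A call with a gripper value outside its range is refused whole. "gripper" is the finger opening in m, from 0 to 0.0854, set as the call begins (left out, the last holds). The fingers move at their own pace and stop on an object; "squeeze" is the grip in N (left out, the last holds). Time passes only in rows, so rows that do not move let the fingers close, or fill a call up. It gives the time, the measured TCP pose, the force, the opening and the grip force at its end, in the units of the state.
- bot.get_obs(): the state, without advancing time (a new reading comes with each control period).
- bot.camera(name): name is "scene" or "side" or "wrist"; returns a dict with "img" (384x512x3 uint8, blue, green, red), "vfov" (degrees; the focal length in pixels is half the picture's height over the tangent of half this angle, whatever the lens; pixels are square), "cx", "cy" (the principal point, pixels), "xyz" and "attitude" of the camera in the world. Camera axes: x right, y down, z forward; pixel columns grow to the right and rows downward; lengths in m; the calibration is good to about 2 mm. The wrist camera is an equidistant fisheye: a pixel r from the principal point sees the ray r / f radians off the axis. A picture is of the moment at which its call begins. There is no depth.
- bot.job_done(): hands the job in; it is judged then, once.
The state is a dict: "time": time; "q": joint angles; "qd": joint speeds; "joint_efforts": joint torques, N m; "ee_pos": TCP position; "tcp_rot": TCP orientation; "wrist_force": force on the tool from outside, world axes, zero at the start; "torque": the same for the moment, N m; "opening": finger opening in m; "grasp_force": force on a finger pad.
Only numpy, scipy, OpenCV 4.12 (cv2) and the standard library are available. Lean on these libraries where they do the work, as an engineer would, in place of code of your own. Each camera call takes 0.05 s, during which the arm holds its last target. There are 200 camera calls.

## Task

Set out today's medicine: stand each of the four tall pots upright in the dish of the same colour as its lid, flat on the dish's floor inside the rim. Set the pots down gently rather than dropping them, and leave the two small pots where they are.

Things in the scene. Friction and masses are not known exactly. Their poses are not given: they have to be found in the camera images.
- tall_red_mid (a point): Tall round medicine pot: white plastic cylinder with a red lid of the same width, 44 mm diameter, 75 mm tall, 80 to 170 g, loose, standing upright on the counter. The point is its centre, half-way up (37.5 mm above its underside); z points up along its axis, yaw means nothing.
- tall_blue_mid (a point): Tall round medicine pot: white plastic cylinder with a blue lid of the same width, 44 mm diameter, 75 mm tall, 80 to 170 g, loose, standing upright on the counter. The point is its centre, half-way up (37.5 mm above its underside); z points up along its axis, yaw means nothing.
- tall_yellow_mid (a point): Tall round medicine pot: white plastic cylinder with a yellow lid of the same width, 44 mm diameter, 75 mm tall, 80 to 170 g, loose, standing upright on the counter. The point is its centre, half-way up (37.5 mm above its underside); z points up along its axis, yaw means nothing.
- tall_green_mid (a point): Tall round medicine pot: white plastic cylinder with a green lid of the same width, 44 mm diameter, 75 mm tall, 80 to 170 g, loose, standing upright on the counter. The point is its centre, half-way up (37.5 mm above its underside); z points up along its axis, yaw means nothing.
- dish_red: Shallow round red plastic dish fixed to the counter, 84 mm outer diameter, 9 mm high; flat floor 4 mm above the counter, 70 mm across, inside a raised rim 7 mm wide that stands 5 mm above the floor. Origin: centre of its underside, on the counter; z up, yaw means nothing.
- dish_blue: Shallow round blue plastic dish fixed to the counter, 84 mm outer diameter, 9 mm high; flat floor 4 mm above the counter, 70 mm across, inside a raised rim 7 mm wide that stands 5 mm above the floor. Origin: centre of its underside, on the counter; z up, yaw means nothing.
- dish_yellow: Shallow round yellow plastic dish fixed to the counter, 84 mm outer diameter, 9 mm high; flat floor 4 mm above the counter, 70 mm across, inside a raised rim 7 mm wide that stands 5 mm above the floor. Origin: centre of its underside, on the counter; z up, yaw means nothing.
- dish_green: Shallow round green plastic dish fixed to the counter, 84 mm outer diameter, 9 mm high; flat floor 4 mm above the counter, 70 mm across, inside a raised rim 7 mm wide that stands 5 mm above the floor. Origin: centre of its underside, on the counter; z up, yaw means nothing.
- small_red_mid (a point): Small round pot, white with a red lid, 34 mm diameter, 34 mm tall, 40 g, loose; not part of the job, to be left where it stands. The point is its centre, half-way up (17 mm above its underside); z up, yaw means nothing.
- small_blue_mid (a point): Small round pot, white with a blue lid, 34 mm diameter, 34 mm tall, 40 g, loose; not part of the job, to be left where it stands. The point is its centre, half-way up (17 mm above its underside); z up, yaw means nothing. The four tall pots, four dishes and two small pots stand mixed together at least 95 mm apart, centre to centre; the other objects on the counter (tallest 190 mm) lie farther out, along its far edge and its two sides.
Not all that is in view belongs to the job. Leave any pink or purple look-alike of the part that bears tall_red_mid alone.

How it is judged (in metres and radians):
At the end, for the whole second after the job is handed in: Each tall pot stands upright (within 0.06 rad) and at rest (below 0.02 m/s) flat on the floor of the dish of its lid's colour (its centre less than 44.5 mm above the dish's underside), its axis within 14.5 mm of the dish's centre (all the room there is inside the rim is 13 mm) (horizontal distance between tall_red_mid and dish_red below 0.0145 m and z of tall_red_mid in the frame of dish_red below 0.0445 m and angle between each of tall_red_mid, tall_blue_mid, tall_yellow_mid, tall_green_mid's own z axis and vertical below 0.06 rad and linear speed of each of tall_red, tall_blue, tall_yellow, tall_green below 0.02 m/s and horizontal distance between tall_blue_mid and dish_blue below 0.0145 m and z of tall_blue_mid in the frame of dish_blue below 0.0445 m and horizontal distance between tall_yellow_mid and dish_yellow below 0.0145 m and z of tall_yellow_mid in the frame of dish_yellow below 0.0445 m and horizontal distance between tall_green_mid and dish_green below 0.0145 m and z of tall_green_mid in the frame of dish_green below 0.0445 m); the robot touches nothing.
It fails at once if a small pot is moved from its place by more than 20 mm (distance of any of small_red_mid, small_blue_mid from where it was at the start of the episode above 0.02 m).
It fails at once if a tall pot is dropped or thrown: it moves faster than 0.7 m/s (a free fall of 25 mm) with no finger touching it ((linear speed of tall_red above 0.7 m/s and contact force between the fingers and tall_red below 0.05 N) or (linear speed of tall_blue above 0.7 m/s and contact force between the fingers and tall_blue below 0.05 N) or (linear speed of tall_yellow above 0.7 m/s and contact force between the fingers and tall_yellow below 0.05 N) or (linear speed of tall_green above 0.7 m/s and contact force between the fingers and tall_green below 0.05 N)).
It also fails if it takes over 96 s, if anything falls off the work surface, if the arm or the gripper's body presses on something with over 40 N, if the wrist force passes 120 N, or if a joint passes its speed limit or range.

## Working session

There is one attempt and no reset: what is moved stays moved. The work goes in short steps, Python scripts to look and compute and a tool call to move; the robot and the scene stay as the last step left them, time stands still between calls to the robot, and variables do not carry over. Pictures are saved under pics/ and viewed, at most 14 in all, crops included, and the job is handed in when it is done.

Besides the shell and the picture viewer there is one more tool, called after ">>>" by a JSON object that holds its "name" and its "arguments". play_rows: Moves the arm, as the interface text tells. Its arguments: {"type":"object","properties":{"steps":{"type":"array","items":{"type":"array","items":{"type":"array","items":{"type":"number"}}}},"gripper":{"type":"number"},"squeeze":{"type":"number"}},"required":["steps"]}

```bash
mkdir -p pics; ls; python3 - <<'E'
from workcell import bot
import cv2
print(bot.get_obs())
for n in ("scene","side","wrist"):
    c=bot.camera(n); cv2.imwrite(f"pics/{n}0.png",c["img"]); print(n,{k:v for k,v in c.items() if k!="img"})
E
```

```text
pics
{'time': 0.0, 'q': array([-1.77432841e-03,  5.01304871e+00,  1.00344539e+01,  9.51011846e+01,
        9.59707059e-05,  8.99989663e+01]), 'qd': array([ 0.01228793,  0.05723017,  0.04686115,  0.07592361, -0.08838839,
        0.06188844]), 'joint_efforts': array([ 7.68234549e-04, -5.20392072e+01,  4.64802504e+01,  1.63646933e-02,
        2.23589603e-05, -6.77332673e-05]), 'ee_pos': array([ 5.49760797e-01, -1.65475460e-05,  2.30564387e-01]), 'tcp_rot': array([-1.79920221e+02, -9.74100170e-05,  8.99992593e+01]), 'wrist_force': array([-0.49547754, -0.08018525, -0.492771  ]), 'torque': array([-0.02226023,  0.08350211, -0.00390377]), 'grasp_force': 0.0, 'opening': 0.08555045722239514}
scene {'vfov': 54.47695738798855, 'cx': 255.381426970161, 'cy': 192.1727390461802, 'xyz': array([ 1.06960551, -0.02958571,  0.63502321]), 'attitude': array([-134.71930467,   -0.57852313,   89.73980631])}
side {'vfov': 50.526136073322725, 'cx': 251.36058631654737, 'cy': 192.4183411165343, 'xyz': array([-0.21125448, -0.66684533,  0.59590241]), 'attitude': array([-118.81568262,   -0.86527714,  -45.94528025])}
wrist {'vfov': 65.70646984690485, 'cx': 256.2132801915076, 'cy': 196.90542017283923, 'xyz': array([0.55023645, 0.0811571 , 0.37365653]), 'attitude': array([ 1.61454672e+02,  6.98659371e-02, -1.46873571e-02])}
```

View pics/scene0.png

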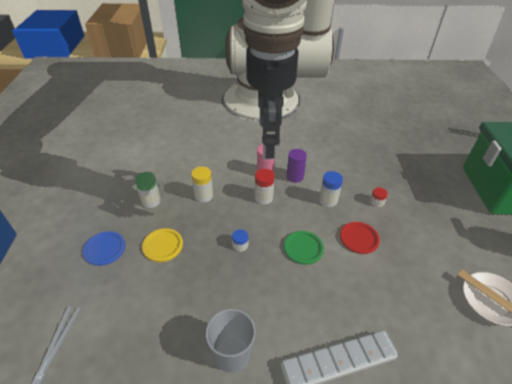

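View pics/side0.png

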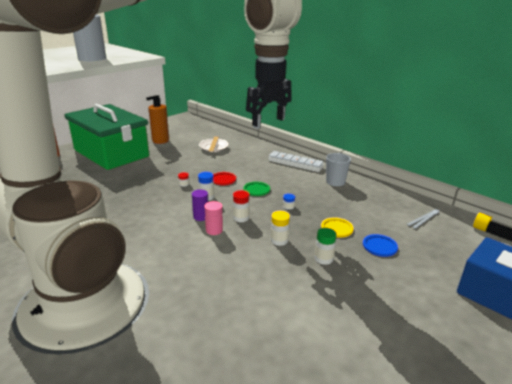

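View pics/wrist0.png

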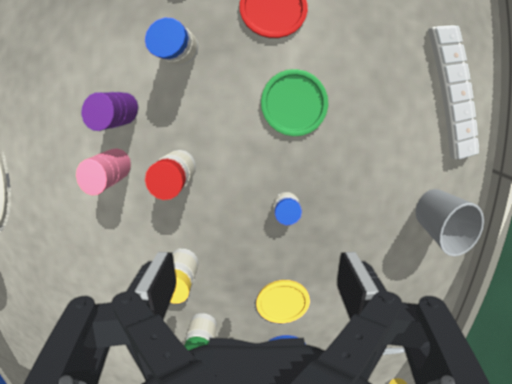

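```bash
cat > h.py <<'E'
from workcell import bot
import cv2, numpy as np
from scipy.spatial.transform import Rotation as R
HUE={'red':((172,180),(0,6)),'blue':((105,122),),'yellow':((22,32),),'green':((55,80),)}
def rays(c,uv,fish):
    f=c["img"].shape[0]/2/np.tan(np.radians(c["vfov"])/2)
    d=(np.asarray(uv,float)-[c["cx"],c["cy"]])/f
    if fish:
        r=np.linalg.norm(d,axis=1); d=d*(np.tan(r)/np.maximum(r,1e-9))[:,None]
    return np.c_[d,np.ones(len(d))]@R.from_euler('xyz',c["attitude"],degrees=True).as_matrix().T
def plane(c,uv,z,fish=False):
    d=rays(c,uv,fish); o=c["xyz"]; return (o+d*((z-o[2])/d[:,2])[:,None])[:,:2]
def blobs(c,col,fish=False,amin=40):
    h=cv2.cvtColor(c["img"],cv2.COLOR_BGR2HSV); m=0
    for a,b in HUE[col]: m=m|cv2.inRange(h,(a,110,50),(b,255,255))
    for k in cv2.findContours(m,cv2.RETR_EXTERNAL,cv2.CHAIN_APPROX_NONE)[0]:
        A=cv2.contourArea(k)
        if A>amin: yield A,k[:,0,:]
def centre(c,k,z,r,fish=False):
    """far edge of top circle at height z, and lateral middle; pixel outline half a pixel inside"""
    p=plane(c,k,z,fish); u=p.mean(0)-c["xyz"][:2]; u/=np.linalg.norm(u); v=np.array([-u[1],u[0]])
    a,b=p@u,p@v
    return u*(a.max()-r)+v*(b.max()+b.min())/2, b.max()-b.min()
E
python3 - <<'E'
from h import *
for n in("scene","side"):
    c=bot.camera(n)
    for col in HUE:
        for A,k in blobs(c,col):
            m=k.mean(0)
            o=[n,col,int(A),m.round()]
            for nm,z,r in(("tall",.075,.022),("dish",.009,.042),("small",.034,.017)):
                p,w=centre(c,k,z,r); o+=[nm,p.round(4),round(w,3)]
            if p[0]>0.2 and p[0]<0.9 and abs(p[1])<.45: print(*o)
E
```

```text
scene red 941 [359. 237.] tall [0.6093 0.1837] 0.074 dish [0.5709 0.2015] 0.083 small [0.5696 0.2021] 0.08
scene red 128 [380. 193.] tall [0.5088 0.243 ] 0.03 dish [0.4584 0.2675] 0.034 small [0.4618 0.2658] 0.033
scene red 282 [264. 177.] tall [ 0.4469 -0.0007] 0.043 dish [0.3909 0.0019] 0.048 small [0.3947 0.0017] 0.046
scene blue 1018 [104. 248.] tall [ 0.637 -0.311] 0.073 dish [ 0.6006 -0.3347] 0.081 small [ 0.5998 -0.3352] 0.078
scene blue 166 [240. 236.] tall [ 0.6299 -0.0518] 0.029 dish [ 0.5955 -0.0535] 0.032 small [ 0.5911 -0.0537] 0.031
scene blue 253 [332. 180.] tall [0.4573 0.1516] 0.041 dish [0.4018 0.168 ] 0.046 small [0.4061 0.1667] 0.044
scene yellow 1043 [162. 245.] tall [ 0.6262 -0.2023] 0.074 dish [ 0.5901 -0.2163] 0.083 small [ 0.5875 -0.2173] 0.08
scene yellow 270 [201. 175.] tall [ 0.4416 -0.1442] 0.043 dish [ 0.3848 -0.1546] 0.048 small [ 0.3892 -0.1538] 0.046
scene green 945 [303. 247.] tall [0.6324 0.0704] 0.071 dish [0.5979 0.0783] 0.08 small [0.594  0.0792] 0.077
side red 168 [240. 197.] tall [4.482e-01 2.000e-04] 0.04 dish [0.5196 0.0724] 0.045 small [0.50
[... 317 characters left out ...]
l [ 0.5872 -0.3387] 0.079
side blue 70 [289. 197.] tall [ 0.5262 -0.0992] 0.029 dish [ 0.606  -0.0377] 0.033 small [ 0.5896 -0.0504] 0.031
side blue 131 [205. 177.] tall [0.4534 0.1501] 0.04 dish [0.5268 0.2403] 0.045 small [0.51   0.2197] 0.043
side yellow 428 [337. 226.] tall [ 0.5165 -0.2559] 0.075 dish [ 0.5937 -0.2123] 0.085 small [ 0.5796 -0.2203] 0.081
side yellow 244 [280. 218.] tall [ 0.4447 -0.1399] 0.044 dish [ 0.5144 -0.0839] 0.049 small [ 0.5016 -0.0942] 0.047
side green 214 [326. 236.] tall [ 0.4559 -0.2673] 0.04 dish [ 0.5257 -0.2255] 0.045 small [ 0.5142 -0.2324] 0.043
side green 261 [257. 188.] tall [0.513  0.0033] 0.068 dish [0.5921 0.0765] 0.077 small [0.575  0.0606] 0.074
```

```bash
python3 - <<'E'
from h import *
HUE['pk']=((125,171),)
for n in("scene","side"):
    c=bot.camera(n)
    for A,k in blobs(c,'pk',amin=80):
        for z in(.055,.065,.075):
            p,w=centre(c,k,z,.022); print(n,k.mean(0).round(),z,p.round(4),round(w,3))
E
```

```text
scene [297. 164.] 0.055 [0.3538 0.082 ] 0.04
scene [297. 164.] 0.065 [0.3665 0.08  ] 0.039
scene [297. 164.] 0.075 [0.3792 0.078 ] 0.038
side [207. 211.] 0.055 [0.4081 0.0944] 0.075
side [207. 211.] 0.065 [0.3964 0.08  ] 0.074
side [207. 211.] 0.075 [0.3847 0.0656] 0.072
```

>>> {"name": "play_rows", "arguments": {"steps": [[[-0.03, -0.02, 0, 0], [-0.03, -0.02, 0, 0], [-0.03, -0.02, 0, 0], [-0.03, -0.02, 0, 0], [-0.022, -0.027, 0, 0]]], "gripper": 0.07, "squeeze": 30}}

```text
time: 0.77
ee_pos: [0.4424, -0.1436, 0.2309]
tcp_rot: [180.0, 0.0, 90.0]
wrist_force: [0.0, -0.3, 0.1]
opening: 0.0699
grasp_force: 0.0
```

>>> {"name": "play_rows", "arguments": {"steps": [[[0.001, 0, 0.04, 0], [0, 0, 0.04, 0], [0, 0, 0.04, 0], [0, 0, 0.04, 0], [0, 0, 0.03, 0]]]}}

```text
time: 1.18
ee_pos: [0.4417, -0.1407, 0.0382]
tcp_rot: [-179.9, -0.0, 90.0]
wrist_force: [1.0, 0.1, -0.4]
opening: 0.0701
grasp_force: 0.0
```

>>> {"name": "play_rows", "arguments": {"steps": [[[0, 0, 0.013, 0], [0, 0, 0, 0], [0, 0, 0, 0], [0, 0, 0, 0], [0, 0, 0, 0]]]}}

```text
time: 1.6
ee_pos: [0.4441, -0.1413, 0.03]
tcp_rot: [179.9, 0.0, 90.0]
wrist_force: [0.4, -0.5, 0.1]
opening: 0.0699
grasp_force: 0.0
```

>>> {"name": "play_rows", "arguments": {"steps": [[[0, 0, 0, 0], [0, 0, 0, 0], [0, 0, 0, 0], [0, 0, 0, 0], [0, 0, 0, 0]]], "gripper": 0.03}}

```text
time: 2.02
ee_pos: [0.4435, -0.1412, 0.0293]
tcp_rot: [179.9, 0.0, 90.0]
wrist_force: [-1.0, 0.2, 6.4]
opening: 0.0435
grasp_force: 30.2
```

>>> {"name": "play_rows", "arguments": {"steps": [[[0, 0, 0, 0], [0, 0, 0, 0], [0, 0, 0, 0], [0, 0, 0, 0], [0, 0, 0, 0]]]}}

```text
time: 2.43
ee_pos: [0.4435, -0.1412, 0.0294]
tcp_rot: [179.9, 0.0, 90.0]
wrist_force: [-0.9, 0.1, 5.9]
opening: 0.0436
grasp_force: 30.2
```

>>> {"name": "play_rows", "arguments": {"steps": [[[0, 0, -0.01, 0], [0, 0, -0.025, 0], [0, 0, -0.035, 0], [0, 0, -0.03, 0], [0, 0, -0.01, 0]]]}}

```text
time: 2.85
ee_pos: [0.4444, -0.1414, 0.1436]
tcp_rot: [179.7, 0.1, 90.0]
wrist_force: [1.8, -0.2, -1.3]
opening: 0.0431
grasp_force: 30.9
```

>>> {"name": "play_rows", "arguments": {"steps": [[[-0.009, 0.018, 0, 0], [-0.0185, 0.037, 0, 0], [-0.0185, 0.037, 0, 0], [-0.0185, 0.037, 0, 0], [-0.009, 0.0185, 0, 0]]]}}

```text
time: 3.27
ee_pos: [0.5934, -0.2161, 0.1372]
tcp_rot: [180.0, 0.0, 90.0]
wrist_force: [0.4, 0.4, -0.7]
opening: 0.0431
grasp_force: 31.3
```

>>> {"name": "play_rows", "arguments": {"steps": [[[0, 0, 0.01, 0], [0, 0, 0.02, 0], [0, 0, 0.02, 0], [0, 0, 0.02, 0], [0, 0, 0.01, 0]]]}}

```text
time: 3.68
ee_pos: [0.5887, -0.2138, 0.0553]
tcp_rot: [-179.8, -0.1, 90.0]
wrist_force: [-1.1, 1.2, -2.1]
opening: 0.0436
grasp_force: 31.3
```

```bash
python3 - <<'E'
from h import *
print(bot.get_obs()['ee_pos'])
c=bot.camera('wrist'); cv2.imwrite('pics/w1.png',c['img'])
for n in('scene','side'):
    c=bot.camera(n)
    cv2.imwrite(f'pics/{n}1.png',cv2.resize(c['img'][150:310,110:390],None,fx=2.5,fy=2.5))
E
```

```text
[ 0.58871925 -0.21377924  0.05528876]
```

View pics/side1.png

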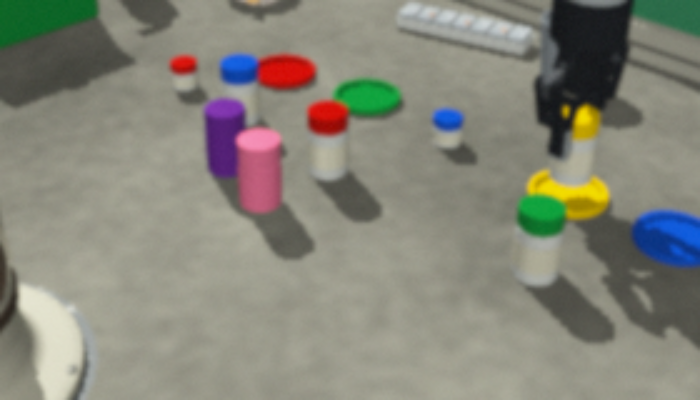

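View pics/scene1.png

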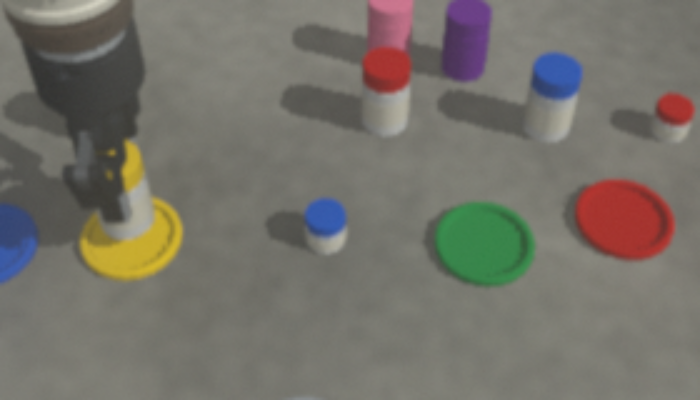

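>>> {"name": "play_rows", "arguments": {"steps": [[[0, 0, 0.009, 0], [0, 0, 0.008, 0], [0, 0, 0.005, 0], [0, 0, 0.0025, 0], [0, 0, 0.001, 0]]]}}

```text
time: 4.25
ee_pos: [0.5903, -0.2144, 0.0334]
tcp_rot: [-180.0, 0.0, 90.0]
wrist_force: [-5.2, 2.4, 11.9]
opening: 0.0432
grasp_force: 32.2
```

>>> {"name": "play_rows", "arguments": {"steps": [[[0, 0, 0, 0], [0, 0, 0, 0], [0, 0, 0, 0], [0, 0, 0, 0], [0, 0, 0, 0]]]}}

```text
time: 4.67
ee_pos: [0.5904, -0.2145, 0.0334]
tcp_rot: [180.0, 0.0, 90.0]
wrist_force: [-5.0, 1.6, 6.1]
opening: 0.0435
grasp_force: 31.7
```

>>> {"name": "play_rows", "arguments": {"steps": [[[0, 0, 0, 0], [0, 0, 0, 0], [0, 0, 0, 0], [0, 0, 0, 0], [0, 0, 0, 0]]], "gripper": 0.07}}

```text
time: 5.08
ee_pos: [0.5905, -0.2145, 0.0326]
tcp_rot: [-180.0, -0.0, 90.0]
wrist_force: [0.2, -0.5, -0.2]
opening: 0.0703
grasp_force: 0.0
```

>>> {"name": "play_rows", "arguments": {"steps": [[[0, 0, -0.01, 0], [0, 0, -0.02, 0], [0, 0, -0.03, 0], [0, 0, -0.03, 0], [0, 0, -0.02, 0]]]}}

```text
time: 5.5
ee_pos: [0.591, -0.2147, 0.1467]
tcp_rot: [179.8, 0.1, 90.0]
wrist_force: [0.2, 0.5, 1.1]
opening: 0.07
grasp_force: 0.0
```

>>> {"name": "play_rows", "arguments": {"steps": [[[-0.01, -0.025, 0, 0], [-0.01, -0.03, 0, 0], [-0.01, -0.03, 0, 0], [-0.01, -0.03, 0, 0], [-0.0125, -0.0195, 0, 0]]]}}

```text
time: 5.92
ee_pos: [0.4539, -0.267, 0.1439]
tcp_rot: [180.0, 0.0, 90.0]
wrist_force: [0.2, 1.0, 0.0]
opening: 0.0701
grasp_force: 0.0
```

```bash
python3 - <<'E'
from h import *
print(bot.get_obs()['ee_pos'])
for n in('scene','side'):
    c=bot.camera(n)
    for col in HUE:
      for A,k in blobs(c,col):
        p,w=centre(c,k,.079,.022)
        q,w2=centre(c,k,.009,.042)
        if .3<p[0]<.7 and abs(p[1])<.4 : print(n,col,A,'lid',p.round(4),w.round(3),'dish',q.round(4),w2.round(3))
E
```

```text
[ 0.4538705  -0.26698021  0.14386543]
scene red 942.5 lid [0.6118 0.1821] 0.074 dish [0.5698 0.2015] 0.083
scene red 126.5 lid [0.5128 0.2407] 0.03 dish [0.4582 0.2672] 0.033
scene red 282.0 lid [ 0.4515 -0.0009] 0.043 dish [0.3909 0.0019] 0.048
scene blue 1017.5 lid [ 0.6402 -0.3089] 0.072 dish [ 0.6006 -0.3347] 0.081
scene blue 167.5 lid [ 0.6332 -0.0516] 0.029 dish [ 0.5955 -0.0535] 0.032
scene blue 254.0 lid [0.4617 0.15  ] 0.041 dish [0.4017 0.1677] 0.046
scene yellow 534.5 lid [ 0.6378 -0.1977] 0.074 dish [ 0.5995 -0.2126] 0.083
scene yellow 389.5 lid [ 0.59   -0.2171] 0.043 dish [ 0.5456 -0.2344] 0.048
scene green 947.0 lid [0.6357 0.0697] 0.071 dish [0.5979 0.0783] 0.08
scene green 195.5 lid [ 0.4686 -0.2632] 0.038 dish [ 0.409  -0.2864] 0.042
side red 169.5 lid [ 0.443  -0.0051] 0.039 dish [0.5196 0.0724] 0.045
side red 59.5 lid [0.4036 0.187 ] 0.029 dish [0.4769 0.2888] 0.033
side red 252.0 lid [0.4919 0.1095] 0.064 dish [0.5757 0.202 ] 0.073
side blue 590.0 lid [ 0.5175 -0.3676] 0.072 dish [ 0.6004 -0.3335] 0.082
side blue 70.5 lid [ 0.5204 -0.1036] 0.029 dish [ 0.606  -0.0377] 0.033
side blue 131.0 lid [0.4482 0.1437] 0.04 dish [0.5268 0.2403] 0.045
side yellow 135.5 lid [ 0.5116 -0.2824] 0.034 dish [ 0.5945 -0.2383] 0.039
side yellow 58.5 lid [ 0.4878 -0.2403] 0.021 dish [ 0.5679 -0.1914] 0.023
side yellow 215.0 lid [ 0.597 -0.212] 0.043 dish [ 0.6917 -0.1588] 0.049
side green 230.5 lid [ 0.4543 -0.2674] 0.041 dish [ 0.5298 -0.222 ] 0.046
side green 260.0 lid [ 0.5073 -0.002 ] 0.068 dish [0.5921 0.0765] 0.077
```

>>> {"name": "play_rows", "arguments": {"steps": [[[0, 0.002, 0.015, 0], [0, 0, 0.03, 0], [0, 0, 0.035, 0], [0, 0, 0.025, 0], [0, 0, 0.009, 0]]]}}

```text
time: 6.43
ee_pos: [0.4568, -0.2658, 0.0254]
tcp_rot: [-179.8, -0.1, 90.0]
wrist_force: [-0.3, -0.4, 0.6]
opening: 0.0699
grasp_force: 0.0
```

>>> {"name": "play_rows", "arguments": {"steps": [[[0, 0, 0, 0], [0, 0, 0, 0], [0, 0, 0, 0], [0, 0, 0, 0], [0, 0, 0, 0]]], "gripper": 0.03}}

```text
time: 6.85
ee_pos: [0.459, -0.2675, 0.0305]
tcp_rot: [179.9, 0.1, 90.0]
wrist_force: [-0.1, 0.6, 4.0]
opening: 0.0433
grasp_force: 31.4
```

>>> {"name": "play_rows", "arguments": {"steps": [[[0, 0, 0, 0], [0, 0, 0, 0], [0, 0, 0, 0], [0, 0, 0, 0], [0, 0, 0, 0]]]}}

```text
time: 7.27
ee_pos: [0.4589, -0.2675, 0.0305]
tcp_rot: [179.9, 0.1, 90.0]
wrist_force: [0.9, 0.9, 5.8]
opening: 0.0433
grasp_force: 31.6
```

>>> {"name": "play_rows", "arguments": {"steps": [[[0, 0, -0.01, 0], [0, 0, -0.025, 0], [0, 0, -0.035, 0], [0, 0, -0.03, 0], [0, 0, -0.01, 0]]]}}

```text
time: 7.68
ee_pos: [0.4592, -0.2677, 0.1443]
tcp_rot: [179.7, 0.2, 90.0]
wrist_force: [-0.5, -0.2, -0.0]
opening: 0.0434
grasp_force: 31.2
```

>>> {"name": "play_rows", "arguments": {"steps": [[[0.02, 0.008, 0, 0], [0.038, 0.015, 0, 0], [0.038, 0.015, 0, 0], [0.038, 0.015, 0, 0], [0.038, 0.015, 0, 0]]]}}

```text
time: 8.1
ee_pos: [0.5261, -0.0934, 0.1389]
tcp_rot: [-180.0, 0.0, 90.0]
wrist_force: [0.4, -0.0, -2.1]
opening: 0.0435
grasp_force: 31.1
```

>>> {"name": "play_rows", "arguments": {"steps": [[[0.038, 0.015, 0, 0], [0.038, 0.015, 0, 0], [0.038, 0.015, 0, 0], [0.038, 0.015, 0, 0], [0.021, 0.01, 0, 0]]]}}

```text
time: 8.52
ee_pos: [0.5965, 0.0818, 0.1385]
tcp_rot: [-180.0, -0.0, 90.1]
wrist_force: [1.1, -0.5, -2.0]
opening: 0.0437
grasp_force: 31.1
```

>>> {"name": "play_rows", "arguments": {"steps": [[[0, 0, 0.01, 0], [0, 0, 0.02, 0], [0, 0, 0.02, 0], [0, 0, 0.02, 0], [0, 0, 0.01, 0]]]}}

```text
time: 8.93
ee_pos: [0.5945, 0.0775, 0.0558]
tcp_rot: [-179.8, 0.0, 90.0]
wrist_force: [0.4, -0.4, -2.2]
opening: 0.0434
grasp_force: 31.2
```

>>> {"name": "play_rows", "arguments": {"steps": [[[0, 0, 0, 0], [0, 0, 0, 0], [0, 0, 0, 0], [0, 0, 0, 0], [0, 0, 0, 0]]]}}

```text
time: 9.35
ee_pos: [0.5967, 0.078, 0.0601]
tcp_rot: [179.9, -0.0, 90.0]
wrist_force: [0.1, 0.1, -1.2]
opening: 0.0433
grasp_force: 31.2
```

>>> {"name": "play_rows", "arguments": {"steps": [[[0, 0, 0.009, 0], [0, 0, 0.008, 0], [0, 0, 0.005, 0], [0, 0, 0.0025, 0], [0, 0, 0.001, 0]]]}}

```text
time: 9.77
ee_pos: [0.5956, 0.078, 0.0344]
tcp_rot: [-180.0, -0.0, 90.0]
wrist_force: [-9.3, -2.3, 19.9]
opening: 0.0433
grasp_force: 33.0
```

>>> {"name": "play_rows", "arguments": {"steps": [[[0, 0, 0, 0], [0, 0, 0, 0], [0, 0, 0, 0], [0, 0, 0, 0], [0, 0, 0, 0]]]}}

```text
time: 10.18
ee_pos: [0.5956, 0.078, 0.0344]
tcp_rot: [-180.0, -0.0, 90.0]
wrist_force: [-6.9, -1.2, 13.1]
opening: 0.0431
grasp_force: 32.4
```

>>> {"name": "play_rows", "arguments": {"steps": [[[0, 0, 0, 0], [0, 0, 0, 0], [0, 0, 0, 0], [0, 0, 0, 0], [0, 0, 0, 0]]], "gripper": 0.07}}

```text
time: 10.6
ee_pos: [0.5959, 0.078, 0.033]
tcp_rot: [-180.0, 0.0, 90.0]
wrist_force: [0.6, -0.5, -0.1]
opening: 0.0702
grasp_force: 0.0
```

>>> {"name": "play_rows", "arguments": {"steps": [[[0, 0, -0.01, 0], [0, 0, -0.02, 0], [0, 0, -0.03, 0], [0, 0, -0.03, 0], [0, 0, -0.02, 0]]]}}

```text
time: 11.02
ee_pos: [0.5965, 0.0781, 0.1471]
tcp_rot: [179.8, -0.0, 90.0]
wrist_force: [0.2, -0.0, 1.0]
opening: 0.0696
grasp_force: 0.0
```

>>> {"name": "play_rows", "arguments": {"steps": [[[0.01, -0.02, 0, 0], [0.018, -0.034, 0, 0], [0.018, -0.034, 0, 0], [0.018, -0.034, 0, 0], [0.009, -0.0185, 0, 0]]]}}

```text
time: 11.43
ee_pos: [0.4527, 0.152, 0.1442]
tcp_rot: [180.0, -0.0, 90.0]
wrist_force: [0.3, 1.0, 0.3]
opening: 0.0698
grasp_force: 0.0
```

>>> {"name": "play_rows", "arguments": {"steps": [[[0, 0, 0, 0], [0, 0, 0, 0], [0, 0, 0, 0], [0, 0, 0, 0], [0, 0, 0, 0]]]}}

```text
time: 11.85
ee_pos: [0.4562, 0.1506, 0.1432]
tcp_rot: [-180.0, 0.0, 89.9]
wrist_force: [-0.5, 1.0, -0.6]
opening: 0.0696
grasp_force: 0.0
```

```bash
python3 - <<'E'
from h import *
print(bot.get_obs()['ee_pos'])
for n in('scene','side'):
    c=bot.camera(n)
    cv2.imwrite(f'pics/{n}2.png',cv2.resize(c['img'][150:310,110:390],None,fx=2.5,fy=2.5))
    for col in ('green','blue'):
      for A,k in blobs(c,col):
        p,w=centre(c,k,.079,.022)
        if .3<p[0]<.7 and abs(p[1])<.4 : print(n,col,A,'lid',p.round(4),w.round(3))
E
```

```text
[0.45621216 0.15055494 0.14316527]
scene green 407.0 lid [0.6453 0.0682] 0.07
scene green 314.5 lid [0.5967 0.0791] 0.04
scene blue 1016.5 lid [ 0.6401 -0.3088] 0.072
scene blue 167.5 lid [ 0.6332 -0.0516] 0.029
scene blue 255.0 lid [0.4612 0.1504] 0.041
side green 115.5 lid [ 0.5032 -0.0058] 0.068
side green 114.0 lid [0.5929 0.0792] 0.039
side blue 589.0 lid [ 0.518  -0.3674] 0.072
side blue 69.5 lid [ 0.5201 -0.1038] 0.029
side blue 132.0 lid [0.4482 0.1437] 0.04
```

View pics/scene2.png

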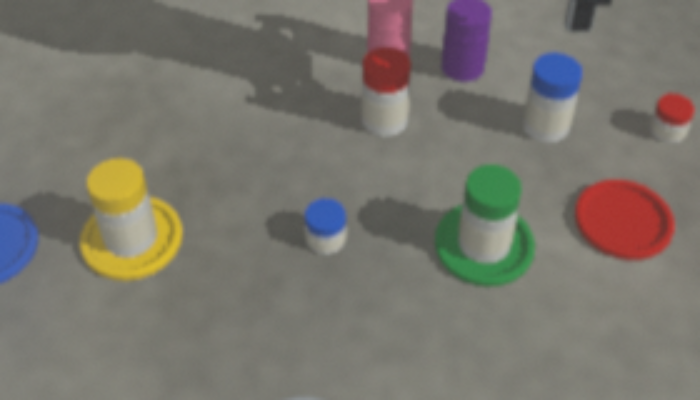

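>>> {"name": "play_rows", "arguments": {"steps": [[[0, 0, 0.015, 0], [0, 0, 0.03, 0], [0, 0, 0.035, 0], [0, 0, 0.025, 0], [0, 0, 0.009, 0]]]}}

```text
time: 12.37
ee_pos: [0.4536, 0.15, 0.0252]
tcp_rot: [-179.7, 0.1, 90.0]
wrist_force: [-1.0, -0.4, -0.3]
opening: 0.0695
grasp_force: 0.0
```

>>> {"name": "play_rows", "arguments": {"steps": [[[0, 0, 0, 0], [0, 0, 0, 0], [0, 0, 0, 0], [0, 0, 0, 0], [0, 0, 0, 0]]], "gripper": 0.03}}

```text
time: 12.78
ee_pos: [0.4563, 0.1512, 0.0306]
tcp_rot: [179.9, -0.0, 90.0]
wrist_force: [0.8, 0.5, 3.9]
opening: 0.0439
grasp_force: 31.1
```

>>> {"name": "play_rows", "arguments": {"steps": [[[0, 0, 0, 0], [0, 0, 0, 0], [0, 0, 0, 0], [0, 0, 0, 0], [0, 0, 0, 0]]]}}

```text
time: 13.2
ee_pos: [0.4563, 0.1513, 0.0306]
tcp_rot: [179.9, -0.0, 90.0]
wrist_force: [0.2, 0.5, 6.0]
opening: 0.043
grasp_force: 31.4
```

>>> {"name": "play_rows", "arguments": {"steps": [[[0, 0, -0.01, 0], [0, 0, -0.025, 0], [0, 0, -0.035, 0], [0, 0, -0.03, 0], [0, 0, -0.01, 0]]]}}

```text
time: 13.62
ee_pos: [0.4567, 0.1514, 0.1444]
tcp_rot: [179.7, -0.1, 90.0]
wrist_force: [0.1, 0.1, -1.2]
opening: 0.0428
grasp_force: 31.1
```

>>> {"name": "play_rows", "arguments": {"steps": [[[-0.015, 0.005, 0, 0], [-0.035, 0.01, 0, 0], [-0.035, 0.01, 0, 0], [-0.035, 0.01, 0, 0], [-0.035, 0.01, 0, 0]]]}}

```text
time: 14.03
ee_pos: [0.5004, -0.0055, 0.1393]
tcp_rot: [-180.0, -0.0, 90.0]
wrist_force: [0.6, 0.0, -2.4]
opening: 0.0432
grasp_force: 31.1
```

>>> {"name": "play_rows", "arguments": {"steps": [[[-0.035, 0.01, 0, 0], [-0.035, 0.01, 0, 0], [-0.035, 0.01, 0, 0], [-0.035, 0.01, 0, 0], [-0.035, 0.01, 0, 0]]]}}

```text
time: 14.45
ee_pos: [0.5504, -0.1808, 0.139]
tcp_rot: [-180.0, -0.0, 90.0]
wrist_force: [0.5, -0.3, -0.9]
opening: 0.0434
grasp_force: 31.1
```

>>> {"name": "play_rows", "arguments": {"steps": [[[-0.035, 0.01, 0, 0], [-0.035, 0.01, 0, 0], [-0.035, 0.01, 0, 0], [-0.035, 0.01, 0, 0], [-0.0145, 0.0095, 0, 0]]]}}

```text
time: 14.87
ee_pos: [0.5995, -0.3375, 0.1381]
tcp_rot: [-179.9, 0.0, 89.8]
wrist_force: [0.0, 0.0, -0.6]
opening: 0.0432
grasp_force: 31.1
```

>>> {"name": "play_rows", "arguments": {"steps": [[[0, 0, 0, 0], [0, 0, 0, 0], [0, 0, 0, 0], [0, 0, 0, 0], [0, 0, 0, 0]]]}}

```text
time: 15.28
ee_pos: [0.5999, -0.3324, 0.1398]
tcp_rot: [180.0, 0.0, 90.1]
wrist_force: [-0.3, 0.6, -1.1]
opening: 0.0433
grasp_force: 31.3
```

>>> {"name": "play_rows", "arguments": {"steps": [[[-0.001, 0, 0.01, 0], [0, 0, 0.02, 0], [0, 0, 0.02, 0], [0, 0, 0.02, 0], [0, 0, 0.01, 0]]]}}

```text
time: 15.7
ee_pos: [0.5988, -0.3335, 0.056]
tcp_rot: [-179.8, -0.1, 90.0]
wrist_force: [-0.8, 1.5, -2.9]
opening: 0.0433
grasp_force: 31.3
```

>>> {"name": "play_rows", "arguments": {"steps": [[[0, 0, 0.009, 0], [0, 0, 0.008, 0], [0, 0, 0.005, 0], [0, 0, 0.0025, 0], [0, 0, 0.0005, 0]]]}}

```text
time: 16.12
ee_pos: [0.6003, -0.3347, 0.0349]
tcp_rot: [180.0, 0.0, 90.0]
wrist_force: [-0.0, -0.3, -1.6]
opening: 0.0435
grasp_force: 31.3
```

>>> {"name": "play_rows", "arguments": {"steps": [[[0, 0, 0, 0], [0, 0, 0, 0], [0, 0, 0, 0], [0, 0, 0, 0], [0, 0, 0, 0]]]}}

```text
time: 16.53
ee_pos: [0.6002, -0.3347, 0.0347]
tcp_rot: [180.0, 0.0, 90.0]
wrist_force: [0.1, -0.0, 0.6]
opening: 0.0436
grasp_force: 31.4
```

>>> {"name": "play_rows", "arguments": {"steps": [[[0, 0, 0, 0], [0, 0, 0, 0], [0, 0, 0, 0], [0, 0, 0, 0], [0, 0, 0, 0]]], "gripper": 0.066}}

```text
time: 16.95
ee_pos: [0.6, -0.3345, 0.0343]
tcp_rot: [180.0, 0.0, 90.0]
wrist_force: [-0.0, 0.2, -0.3]
opening: 0.0663
grasp_force: 0.0
```

>>> {"name": "play_rows", "arguments": {"steps": [[[0, 0, -0.01, 0], [0, 0, -0.02, 0], [0, 0, -0.03, 0], [0, 0, -0.03, 0], [0, 0, -0.02, 0]]]}}

```text
time: 17.37
ee_pos: [0.6004, -0.3347, 0.1484]
tcp_rot: [179.8, 0.1, 90.0]
wrist_force: [0.1, -0.8, 0.7]
opening: 0.0656
grasp_force: 0.0
```

>>> {"name": "play_rows", "arguments": {"steps": [[[0.02, -0.01, 0, 0], [0.035, -0.016, 0, 0], [0.035, -0.016, 0, 0], [0.035, -0.016, 0, 0], [0.035, -0.016, 0, 0]]]}}

```text
time: 17.78
ee_pos: [0.525, -0.1732, 0.145]
tcp_rot: [180.0, 0.0, 90.0]
wrist_force: [0.6, 0.9, 1.1]
opening: 0.0663
grasp_force: 0.0
```

>>> {"name": "play_rows", "arguments": {"steps": [[[0.035, -0.016, 0, 0], [0.035, -0.016, 0, 0], [0.035, -0.016, 0, 0], [0.035, -0.016, 0, 0], [0.033, -0.015, 0, 0]]]}}

```text
time: 18.2
ee_pos: [0.4459, -0.0, 0.1453]
tcp_rot: [179.9, -0.0, 90.0]
wrist_force: [0.5, -0.2, 0.5]
opening: 0.0659
grasp_force: 0.0
```

>>> {"name": "play_rows", "arguments": {"steps": [[[0, 0, 0, 0], [0, 0, 0, 0], [0, 0, 0, 0], [0, 0, 0, 0], [0, 0, 0, 0]]]}}

```text
time: 18.62
ee_pos: [0.4474, -0.0024, 0.1443]
tcp_rot: [-180.0, 0.0, 89.9]
wrist_force: [0.3, -0.2, -0.1]
opening: 0.0659
grasp_force: 0.0
```

```bash
python3 - <<'E'
from h import *
print(bot.get_obs()['ee_pos'])
cv2.imwrite('pics/w3.png',bot.camera('wrist')['img'])
for n in('scene','side'):
    c=bot.camera(n)
    cv2.imwrite(f'pics/{n}3.png',c['img'])
    for col in ('red','blue'):
      for A,k in blobs(c,col):
        p,w=centre(c,k,.079,.022)
        if .3<p[0]<.7 and abs(p[1])<.4 : print(n,col,A,'lid',p.round(4),w.round(3))
E
```

```text
[ 0.44736392 -0.00238452  0.14434318]
scene red 943.5 lid [0.6119 0.1823] 0.074
scene red 128.5 lid [0.5129 0.241 ] 0.03
scene red 282.5 lid [ 0.4515 -0.0009] 0.043
scene blue 423.5 lid [ 0.6489 -0.3031] 0.072
scene blue 167.5 lid [ 0.6332 -0.0516] 0.029
scene blue 367.0 lid [ 0.6015 -0.3328] 0.041
side red 169.0 lid [ 0.4438 -0.0059] 0.042
side red 60.5 lid [0.4038 0.1873] 0.029
side red 274.0 lid [0.4886 0.1125] 0.073
side blue 317.0 lid [ 0.509  -0.3708] 0.073
side blue 227.5 lid [ 0.6007 -0.3317] 0.042
side blue 70.5 lid [ 0.5204 -0.1036] 0.029
```

View pics/w3.png

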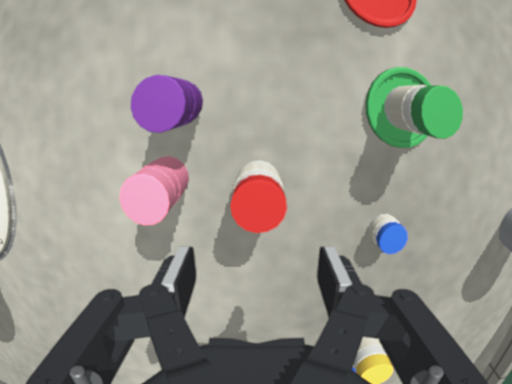

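View pics/side3.png

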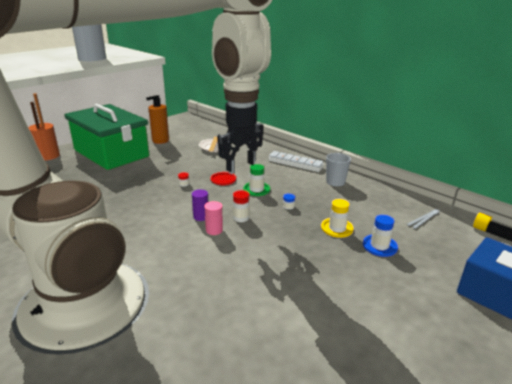

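>>> {"name": "play_rows", "arguments": {"steps": [[[0.002, 0, 0.015, 0], [0, 0, 0.03, 0], [0, 0, 0.035, 0], [0, 0, 0.025, 0], [0, 0, 0.009, 0]]]}}

```text
time: 19.18
ee_pos: [0.4449, 0.0001, 0.0265]
tcp_rot: [-179.7, 0.0, 90.0]
wrist_force: [-0.7, 0.7, 0.1]
opening: 0.0661
grasp_force: 0.0
```

>>> {"name": "play_rows", "arguments": {"steps": [[[0, 0, 0, 0], [0, 0, 0, 0], [0, 0, 0, 0], [0, 0, 0, 0], [0, 0, 0, 0]]], "gripper": 0.03}}

```text
time: 19.6
ee_pos: [0.4478, 0.0005, 0.0316]
tcp_rot: [179.9, 0.0, 90.0]
wrist_force: [0.4, 0.3, -1.7]
opening: 0.0434
grasp_force: 32.1
```

>>> {"name": "play_rows", "arguments": {"steps": [[[0, 0, 0, 0], [0, 0, 0, 0], [0, 0, 0, 0], [0, 0, 0, 0], [0, 0, 0, 0]]]}}

```text
time: 20.02
ee_pos: [0.4475, 0.0005, 0.0311]
tcp_rot: [179.9, 0.0, 90.0]
wrist_force: [-0.2, 0.0, 5.2]
opening: 0.0433
grasp_force: 32.7
```

>>> {"name": "play_rows", "arguments": {"steps": [[[0, 0, -0.01, 0], [0, 0, -0.025, 0], [0, 0, -0.035, 0], [0, 0, -0.03, 0], [0, 0, -0.01, 0]]]}}

```text
time: 20.43
ee_pos: [0.4482, 0.0005, 0.1451]
tcp_rot: [179.7, -0.0, 90.0]
wrist_force: [-0.2, 0.3, -1.3]
opening: 0.0434
grasp_force: 32.2
```

>>> {"name": "play_rows", "arguments": {"steps": [[[0.015, 0.01, 0, 0], [0.03, 0.018, 0, 0], [0.03, 0.018, 0, 0], [0.03, 0.018, 0, 0], [0.03, 0.018, 0, 0]]]}}

```text
time: 20.85
ee_pos: [0.5294, 0.137, 0.1402]
tcp_rot: [-180.0, 0.0, 90.0]
wrist_force: [1.1, -1.3, -0.6]
opening: 0.0435
grasp_force: 32.1
```

>>> {"name": "play_rows", "arguments": {"steps": [[[0.03, 0.018, 0, 0], [0.03, 0.018, 0, 0], [0.0065, 0.0065, 0, 0], [0, 0, 0, 0], [0, 0, 0, 0]]]}}

```text
time: 21.27
ee_pos: [0.5711, 0.2019, 0.1396]
tcp_rot: [-179.9, 0.0, 90.0]
wrist_force: [-0.5, 0.2, -1.4]
opening: 0.0432
grasp_force: 32.1
```

>>> {"name": "play_rows", "arguments": {"steps": [[[0, 0, 0.01, 0], [0, 0, 0.02, 0], [0, 0, 0.02, 0], [0, 0, 0.02, 0], [0, 0, 0.01, 0]]]}}

```text
time: 21.68
ee_pos: [0.5699, 0.2002, 0.0575]
tcp_rot: [-179.8, 0.1, 89.9]
wrist_force: [-1.0, -0.9, -1.1]
opening: 0.0431
grasp_force: 32.1
```

>>> {"name": "play_rows", "arguments": {"steps": [[[0, 0, 0, 0], [0, 0, 0, 0], [0, 0, 0, 0], [0, 0, 0, 0], [0, 0, 0, 0]]]}}

```text
time: 22.1
ee_pos: [0.5721, 0.2021, 0.0616]
tcp_rot: [179.9, -0.0, 90.0]
wrist_force: [-1.0, -0.1, -1.0]
opening: 0.0434
grasp_force: 32.1
```

>>> {"name": "play_rows", "arguments": {"steps": [[[0, 0, 0.009, 0], [0, 0, 0.008, 0], [0, 0, 0.005, 0], [0, 0, 0.0025, 0], [0, 0, 0.001, 0]]]}}

```text
time: 22.52
ee_pos: [0.5709, 0.2018, 0.035]
tcp_rot: [-179.9, 0.0, 90.0]
wrist_force: [-6.9, -2.7, 14.5]
opening: 0.0435
grasp_force: 33.5
```

>>> {"name": "play_rows", "arguments": {"steps": [[[0, 0, 0, 0], [0, 0, 0, 0], [0, 0, 0, 0], [0, 0, 0, 0], [0, 0, 0, 0]]]}}

```text
time: 22.93
ee_pos: [0.5709, 0.2018, 0.0351]
tcp_rot: [-179.9, 0.0, 90.0]
wrist_force: [-4.6, -0.9, 7.5]
opening: 0.0432
grasp_force: 32.6
```

>>> {"name": "play_rows", "arguments": {"steps": [[[0, 0, 0, 0], [0, 0, 0, 0], [0, 0, 0, 0], [0, 0, 0, 0], [0, 0, 0, 0]]], "gripper": 0.07}}

```text
time: 23.35
ee_pos: [0.5715, 0.202, 0.0346]
tcp_rot: [-180.0, 0.0, 90.0]
wrist_force: [-0.2, 0.1, 0.0]
opening: 0.0695
grasp_force: 0.0
```

>>> {"name": "play_rows", "arguments": {"steps": [[[0, 0, -0.01, 0], [0, 0, -0.02, 0], [0, 0, -0.03, 0], [0, 0, -0.03, 0], [0, 0, -0.03, 0]]]}}

```text
time: 23.77
ee_pos: [0.5712, 0.2019, 0.1568]
tcp_rot: [180.0, -0.0, 90.0]
wrist_force: [0.5, 0.0, 0.3]
opening: 0.07
grasp_force: 0.0
```

>>> {"name": "play_rows", "arguments": {"steps": [[[-0.02, -0.035, -0.01, 0], [-0.02, -0.035, -0.01, 0], [-0.02, -0.035, -0.01, 0], [-0.02, -0.035, -0.01, 0], [-0.01, -0.02, 0, 0]]]}}

```text
time: 24.18
ee_pos: [0.4092, 0.1107, 0.1977]
tcp_rot: [179.8, -0.0, 90.0]
wrist_force: [-0.1, 0.4, -0.2]
opening: 0.0701
grasp_force: 0.0
```

```bash
python3 - <<'E'
from h import *
o=bot.get_obs(); print(o['ee_pos'],o['grasp_force'])
for n in('scene','side'):
    c=bot.camera(n)
    cv2.imwrite(f'pics/{n}4.png',cv2.resize(c['img'][150:290,70:420],None,fx=2.2,fy=2.2))
    for col in HUE:
      for A,k in blobs(c,col):
        p,w=centre(c,k,.079,.022)
        s,_=centre(c,k,.034,.017)
        if .3<p[0]<.7 and abs(p[1])<.4 : print(n,col,A,'lid',p.round(4),w.round(3),'small',s.round(4))
E
```

```text
[0.4092118  0.11068919 0.19769354] 0.0
scene red 456.5 lid [0.6203 0.1785] 0.073 small [0.5778 0.1982]
scene red 355.0 lid [0.5712 0.2004] 0.042 small [0.5247 0.2218]
scene red 129.0 lid [0.5129 0.241 ] 0.03 small [0.4618 0.2658]
scene blue 423.5 lid [ 0.6489 -0.3031] 0.072 small [ 0.6092 -0.3289]
scene blue 167.5 lid [ 0.6332 -0.0516] 0.029 small [ 0.5911 -0.0537]
scene blue 367.0 lid [ 0.6015 -0.3328] 0.041 small [ 0.5579 -0.361 ]
scene yellow 535.0 lid [ 0.6378 -0.1977] 0.074 small [ 0.5965 -0.2138]
scene yellow 390.5 lid [ 0.59   -0.2171] 0.043 small [ 0.5449 -0.2348]
scene green 412.0 lid [0.6453 0.068 ] 0.07 small [0.6043 0.0774]
scene green 323.5 lid [0.5967 0.0792] 0.04 small [0.5518 0.0895]
side red 142.5 lid [0.4803 0.1033] 0.073 small [0.5452 0.1755]
side red 60.5 lid [0.4038 0.1873] 0.029 small [0.4614 0.2673]
side red 117.0 lid [0.5724 0.204 ] 0.044 small [0.6453 0.2849]
side blue 319.0 lid [ 0.5091 -0.371 ] 0.072 small [ 0.5782 -0.3427]
side blue 226.5 lid [ 0.6006 -0.3315] 0.042 small [ 0.6777 -0.2997]
side blue 70.5 lid [ 0.5204 -0.1036] 0.029 small [ 0.5896 -0.0504]
side yellow 293.0 lid [ 0.5016 -0.2643] 0.075 small [ 0.5697 -0.2259]
side yellow 211.5 lid [ 0.5942 -0.2135] 0.043 small [ 0.6704 -0.1706]
side green 128.0 lid [ 0.5032 -0.0058] 0.068 small [0.5705 0.0564]
side green 114.0 lid [0.5929 0.0792] 0.039 small [0.668  0.1488]
```

View pics/scene4.png

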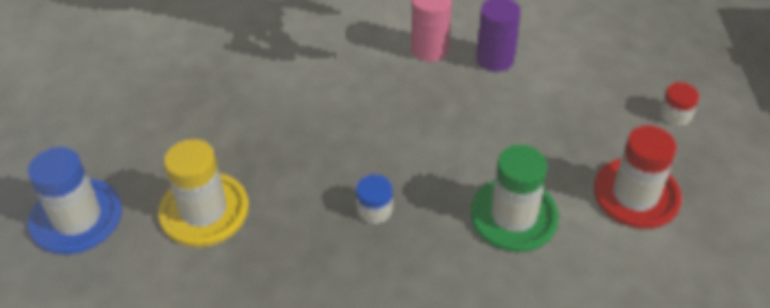

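View pics/side4.png

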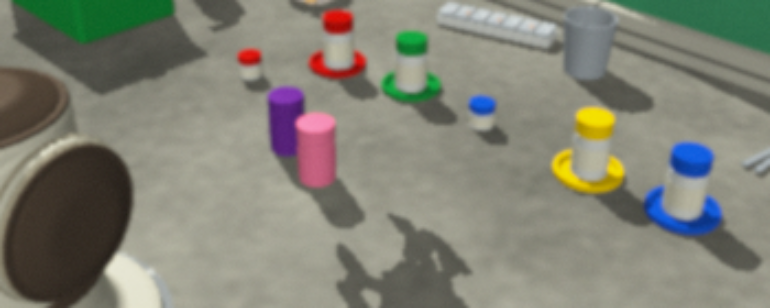

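All four pots stand upright in their dishes: in the scene crop, blue at (68,200), yellow (200,190), green (518,195) and red (642,175). Their lids are within about 3 mm of the dish centres, and the small pots have not moved.

```bash
python3 -c "
from workcell import bot
print(bot.job_done())"
```

```text
the job is handed in; nothing more can be done
None
```

All four tall pots stand upright in the dishes matching their lids, the small pots have not moved, and the job is handed in at about 24 s; no verdict was returned.

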